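# Close up a repaired unit and hold its transport angle in the corner

### The arm

A 7-joint arm with a two-finger parallel gripper is mounted at the origin on a cart in front of the work surface, level with it; the furniture and walls round the work are solid. World frame = base frame: x ahead of the robot, y to its left, z up, the work surface at z = 0. Lengths are in mm, angles in rad, forces in N, time in s.
With the tool pointing down it reaches from about 425 to 875 mm from the base axis. Payload 8.4 kg.
Tool frame: the origin (TCP) lies midway between the tips of the shut fingers; the grasp point (between the pads) lies 19 mm behind it (robot.tcp_to_grasp is the distance from the TCP to the grasp point, in mm); z points along the fingers, y is the line along which they close (so a half turn about z gives the same grasp; the last joint's range is limited). The gripper opens to 87 mm and grips with 3 to 60 N. Pads are 19 mm wide; open, the fingers measure 117 mm over their backs; the gripper's body (75 mm by 190 mm) begins 51 mm behind the grasp point.
Start: joints at [-1.4, 0.333, 0.04, 1.465, -0.013, 1.343, -0.059], TCP at [173.252, 626.456, 222.546] pointing down, gripper open.
Joint ranges: [-2.58, 2.58], [-0.38, 2.09], [-1.3, 1.39], [0.25, 2.4], [-1.5, 4.64], [0.08, 2.09], [-2.65, 2.65]. Speed limits (rad/s): [2.22, 2.22, 2.79, 2.79, 3.14, 3.14, 3.14].

### API

Orientations are given as [roll, pitch, yaw] about the fixed x, y, z axes, in that order (R = Rz(yaw) Ry(pitch) Rx(roll)).
In Python, from rig import robot, eyes, workorder gives the robot as it stands. The module is installed in compiled form; this text tells all that it offers.
- The arm moves only by the tool move_arm, never from a script. Its argument "targets" is text: rows parted by semicolons, each of 7 numbers parted by spaces: the shift along the tool's x, y, z in m, then the turn, a rotation vector about the tool's x, y, z in degrees, then the opening, from 0 (shut) to 1 (fully open). A call has 1 to 12 rows; each row shifts and turns the commanded pose from where the row before left it, along the tool's axes as they then stand; what a row does not reach is not made up. A row lasts 1/8 s, in which the tool goes at most 62.5 mm and 10.7 degrees, less where a joint would pass 70% of its speed; a pose out of reach is approached as far as the arm can. A call is refused whole if a number of a shift passes 0.0625 or a number of a turn 10.7, either way. A call with a gripper value outside its range is refused whole. The fingers move at their own pace and stop on an object; "force" is the grip in N (left out, the last holds). Time passes only in rows, so rows that do not move let the fingers close. It gives the time, the measured TCP pose, the force, the opening and the grip force at its end, in the units of the state.
- robot.state(): the state, without advancing time (a new reading comes with each control period).
- eyes.camera(name): name is "side" or "top"; returns a dict with "color" (420x560x3 uint8, red, green, blue), "camera_matrix" (3x3 intrinsics, pixels), "camera_from_world" (4x4, takes a point from world to camera coordinates). Camera axes: x right, y up, looking along -z (the intrinsics and any distortion apply to the point x, -y, -z); pixel columns grow to the right and rows downward; lengths in mm; the calibration is good to about 2 mm. A picture is of the moment at which its call begins. There is no depth.
- workorder.finish_job(): hands the job in; it is judged then, once.
The state is a dict: "time_s": time; "joints": joint angles; "qvel": joint speeds; "tau": joint torques, N m; "tcp_pos": TCP position; "eef_rot": TCP orientation; "ft_force": force on the tool from outside, world axes, zero at the start; "wrist_torque": the same for the moment, N m; "finger_gap": finger opening in mm; "finger_force": force on a finger pad.
Only numpy, scipy, OpenCV 4.12 (cv2) and the standard library are available. Lean on these libraries where they do the work, as an engineer would, in place of code of your own. Each camera call takes 0.05 s, during which the arm holds its last target. There are 200 camera calls.

### The job

Put the small blue fuse box down flat in the open tray of the repaired unit, let go of it, and slide the tray fully shut. Then stand the orange transport angle on the mounting plate in front of the tray, between the two locating lugs, and press it gently but firmly into the corner until its foot lies flat on the plate and its upright is flush against the tray front. Finish holding it there, still gripped and pressed against both faces ready for its screws, with the tray shut and the capacitor, solder spool and flux tin left where they stand.

Things in the scene. Friction and masses are not known exactly. Their poses are not given: they have to be found in the camera images.
- mounting_plate: Fixed aluminium plate on the bench, 270 x 150 x 6 mm, under the unit. Origin on the bench (z = 0) below the middle of the corner between plate and shut tray front; +x into the unit, z up. Bare plate from x = -95 to 0 mm. On it two dark steel locating lugs 30 mm long (x = -50 to -20), 8 mm wide, 6 mm high, centred at y = +35 and -35 mm: 62 mm clear between them.
- corner (a point): Middle of the corner: on the plate's top (6 mm above the bench), in the plane of the front face of the shut tray, midway between the lugs. Axes as the mounting plate's. The angle's heel (its origin) belongs here, the axes of the two parallel.
- bench_unit: Fixed grey case of the repaired unit on the plate, same origin and axes as the plate: x = 0 (open front) to 172 mm, 144 mm wide, top 80 mm above the bench. It carries the tray.
- accessory_tray (a joint): How far the tray is pulled out of the case towards -x of the unit, in m: 0 fully shut, about 0.12 to 0.13 at the start. It slides with about 1.5 N of friction and stays where it is left.
- tray_front (a point): Centre of the outer face of the white tray front (136 mm wide, 4 mm thick, from 14 to 74 mm above the bench); 44 mm above the bench, axes as the unit's. Two steel thumbscrews, 12 mm thick, stand out 12 mm from it, 54 mm to either side. When shut, this face lies in the plane of the corner.
- tray_in (a point): Middle of the tray's inner floor, 18 mm above the bench; moves with the tray, axes as the unit's. Inside 144 mm long (x, the inner face of the front is 73 mm towards -x) and 120 mm wide; side walls 2 mm thick, 26 mm high. The case roof covers the part of the tray behind the plane of the corner.
- fuse_box: Small blue closed fuse box (its lid is fixed shut), loose, 58 mm along its x, 85 mm along its y (from -40 to +45 mm), 20 mm high, 0.05 kg. Origin on its underside, about the middle. Grasp across its 58 mm.
- transport_angle: Orange angle bracket, loose, 0.2 kg, standing on its foot (60 x 50 x 5 mm). Upright 50 wide, 58 high, 5 mm thick; one middle rib 10 mm thick. Origin at the heel: mid-width, bottom of the upright's outer face, which looks along +x; foot from x = 0 to -60 mm; z up. Rib in the plane y = 0, top 52 mm high, level from x = -5 to -42 mm; grasp it across its 10 mm near x = -24, tips above the foot.
- run_capacitor: Black upright run capacitor with two terminals, 55 mm diameter, 102 mm tall, loose bystander; origin at the centre of its underside. Beyond it two fixed metal modules stand upright, 180 mm tall, side by side (x from 0.50 to 0.81 m, y from -0.03 to 0.18 m): carry things past them higher than that.
- solder_spool: Solder spool with blue rims standing on its end, 56 mm diameter, 42 mm tall, loose bystander; origin at the centre of its underside.
- flux_tin: Small round tin with an orange lid, 47 mm diameter, 22 mm tall, loose bystander standing on the roof of the unit towards its back; origin at the centre of its underside.

How it is judged (in metres and radians):
On the way, in this order (a step that is already met when the one before it is completed fails the run):
1. the fuse box lies flat in the tray, let go (x of fuse_box in the frame of tray_in between -0.075 and 0.075 m and y of fuse_box in the frame of tray_in between -0.06 and 0.06 m and z of fuse_box in the frame of tray_in between -0.005 and 0.008 m and angle between fuse_box's own z axis and vertical below 0.1 rad and contact force between fuse_box and the fingers below 0.1 N and linear speed of fuse_box below 0.02 m/s), for 0.2 s.
2. the tray is slid fully shut with the fuse box in it (x of fuse_box in the frame of tray_in between -0.075 and 0.075 m and y of fuse_box in the frame of tray_in between -0.06 and 0.06 m and z of fuse_box in the frame of tray_in between -0.005 and 0.008 m and angle between fuse_box's own z axis and vertical below 0.1 rad and value of joint accessory_tray below 0.003 m), for 0.2 s.
At the end, for the whole second after the job is handed in: Tray shut (3 mm), fuse box flat in it; angle between the lugs, heel within 3 mm of the corner, square and upright to 0.04 rad, gripped by its rib, pressing the tray front with over 2 N and the plate with over 0.5 N; capacitor, spool and tin within 20 mm of their places (all of step 2 and x of transport_angle in the frame of corner between -0.003 and 0.003 m and y of transport_angle in the frame of corner between -0.0085 and 0.0085 m and z of transport_angle in the frame of corner between -0.0025 and 0.0025 m and angle between the x axis of transport_angle and the x axis of corner, either way round below 0.04 rad and angle between transport_angle's own z axis and vertical below 0.04 rad and x of the grasp point in the frame of transport_angle between -0.05 and -0.003 m and y of the grasp point in the frame of transport_angle between -0.015 and 0.015 m and z of the grasp point in the frame of transport_angle between 0.005 and 0.07 m and contact force between transport_angle and bench_unit above 2 N and contact force between transport_angle and mounting_plate above 0.5 N and contact force between transport_angle and the fingers above 2 N and linear speed of transport_angle below 0.01 m/s and distance of each of run_capacitor, solder_spool, flux_tin from where it was at the start of the episode below 0.02 m); the arm keeps its last pose, push and grip.
It fails at once if the capacitor, spool or tin is knocked over (angle between any of run_capacitor, solder_spool, flux_tin's own z axis and vertical above 0.5 rad).
It fails at once if the angle is rammed against the tray with more than 60 N (contact force between transport_angle and bench_unit above 60 N).
It also fails if it takes over 72 s, if anything falls off the work surface, if the arm or the gripper's body presses on something with over 40 N, if the wrist force passes 120 N, or if a joint passes its speed limit or range.

## Working session

There is one attempt and no reset: what is moved stays moved. The work goes in short steps, Python scripts to look and compute and a tool call to move; the robot and the scene stay as the last step left them, time stands still between calls to the robot, and variables do not carry over. Pictures are saved under pics/ and viewed, at most 10 in all, crops included, and the job is handed in when it is done.

Besides the shell and the picture viewer there is one more tool, called after ">>>" as name(argument=value, ...), one argument or row to a line, values as JSON. move_arm: Moves the arm, as the interface text tells. Its arguments: {"type":"object","properties":{"targets":{"type":"string"},"force":{"type":"number"}},"required":["targets"]}

```bash
mkdir -p pics; python3 - <<'E'
from rig import robot, eyes
import cv2,numpy as np
for n in("top","side"):
    c=eyes.camera(n); cv2.imwrite(f"pics/{n}0.png",cv2.resize(c["color"][:,:,::-1],(784,588))); np.savez(f"{n}0.npz",**c)
    print(c["camera_matrix"],c["camera_from_world"].round(4))
print(robot.state())
E
```

```text
[[385.04034363   0.         281.94259286]
 [  0.         385.04034363 210.90210292]
 [  0.           0.           1.        ]] [[ 9.0000000e-03 -9.9980000e-01  1.7000000e-02  4.8917600e+01]
 [ 9.9020000e-01  1.1300000e-02  1.3910000e-01 -5.5293970e+02]
 [-1.3920000e-01  1.5600000e-02  9.9010000e-01 -1.0534977e+03]
 [ 0.0000000e+00  0.0000000e+00  0.0000000e+00  1.0000000e+00]]
[[412.03783012   0.         280.04289082]
 [  0.         412.03783012 203.71378451]
 [  0.           0.           1.        ]] [[ 9.111000e-01 -4.121000e-01  6.400000e-03 -5.050546e+02]
 [ 1.884000e-01  4.303000e-01  8.828000e-01 -1.880534e+02]
 [-3.666000e-01 -8.031000e-01  4.697000e-01 -7.735826e+02]
 [ 0.000000e+00  0.000000e+00  0.000000e+00  1.000000e+00]]
{'time_s': 0.1, 'joints': array([-1.40020579,  0.3338415 ,  0.03984473,  1.4661921 , -0.01338958,
        1.34329769, -0.05848778]), 'qvel': array([ 0.00117748, -0.00027351,  0.00101013, -0.00191212, -0.00143585,
        0.0007636 , -0.00120871]), 'tau': array([ 4.91157480e-03, -6.57810616e+01,  1.34033259e+00, -4.04709113e+01,
       -5.97296306e-02,  4.09569056e-02,  8.21569074e-05]), 'tcp_pos': array([173.14150876, 626.06980504, 221.74247546]), 'eef_rot': array([-3.14012289e+00,  9.90213531e-05,  2.87182806e+00]), 'ft_force': array([ 0.02117722, -0.04092727, -0.51948297]), 'wrist_torque': array([-0.05571201,  0.00290826,  0.01401726]), 'finger_force': 0.0, 'finger_gap': 86.85140444027579}
```

View pics/top0.png

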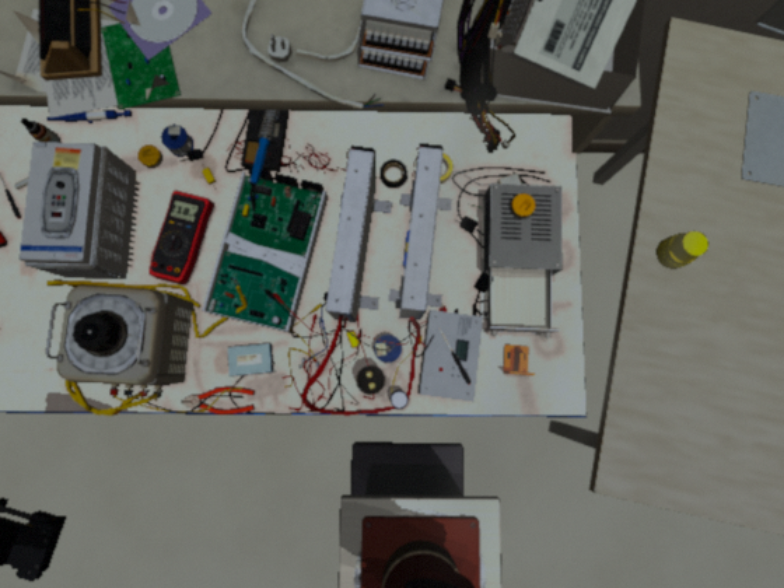

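View pics/side0.png

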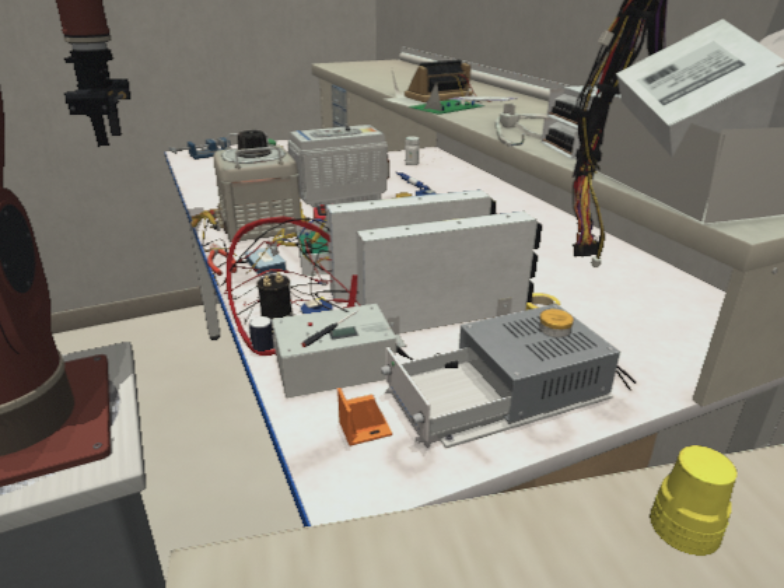

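The top view shows the fuse box at about (250,360), the angle at (517,358), the unit at (522,255), and the spool and capacitor at (387,347) and (370,377). Next I'll crop for detail.

```bash
cat > h.py <<'E'
import numpy as np,cv2
def load(n): return dict(np.load(n+".npz"))
def ray(c,uv):
    T=c["camera_from_world"];R=T[:3,:3];o=-R.T@T[:3,3];K=c["camera_matrix"]
    d=np.array([(uv[0]-K[0,2])/K[0,0],-(uv[1]-K[1,2])/K[1,1],-1.]);return o,R.T@d
def onz(c,uv,z):
    o,d=ray(c,uv);return o+d*(z-o[2])/d[2]
def proj(c,p):
    T=c["camera_from_world"];q=T[:3,:3]@np.array(p)+T[:3,3];K=c["camera_matrix"]
    return K[0,0]*q[0]/-q[2]+K[0,2],K[1,1]*-q[1]/-q[2]+K[1,2]
def tri(c1,u1,c2,u2):
    o1,d1=ray(c1,u1);o2,d2=ray(c2,u2);s=np.linalg.lstsq(np.c_[d1,-d2],o2-o1,rcond=None)[0]
    return (o1+d1*s[0]+o2+d2*s[1])/2
E
python3 - <<'E'
from h import *
t=load("top0")["color"][:,:,::-1];s=load("side0")["color"][:,:,::-1]
f=lambda im,x,y,w,h,k:cv2.resize(im[y:y+h,x:x+w],None,fx=k,fy=k,interpolation=cv2.INTER_CUBIC)
a=f(t,330,125,80,150,4)   # unit+angle
b=f(t,150,235,100,60,4)
cv2.imwrite("pics/c1.png",np.hstack([a,np.vstack([b,np.zeros((360,400,3),np.uint8)])]))
cv2.imwrite("pics/c2.png",f(s,235,205,220,125,3.6))
E
```

```text
(no output)
```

View pics/c1.png

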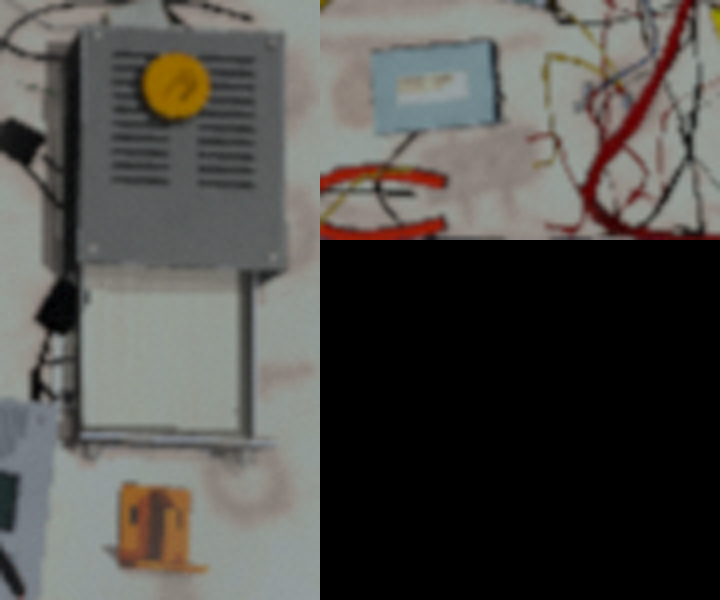

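View pics/c2.png

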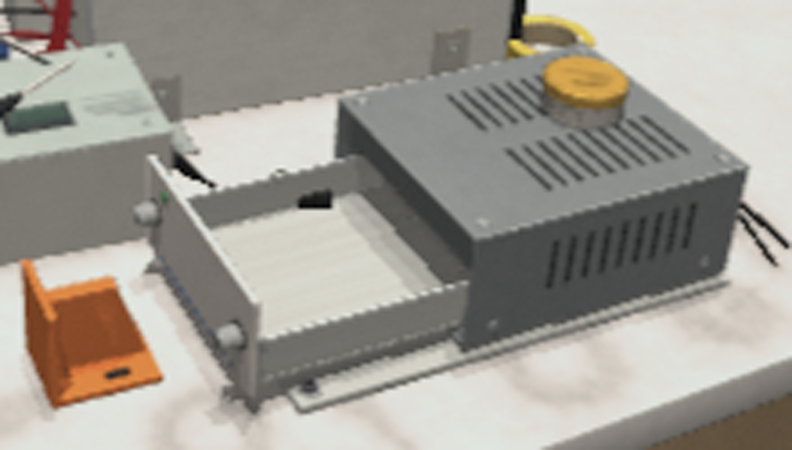

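The crops show the angle's upright towards the robot, so it needs a half turn. They also show the unit nearly square to the world, with its front-right roof corner at (473,238) in the side crop.

```bash
python3 - <<'E'
from h import *
t=load("top0");s=load("side0")
hs={n:cv2.cvtColor(c["color"],cv2.COLOR_RGB2HSV) for n,c in(("t",t),("s",s))}
def mask(k,lo,hi,x,y,w,h):
    m=np.zeros((420,560),np.uint8); m[y:y+h,x:x+w]=cv2.inRange(hs[k],lo,hi)[y:y+h,x:x+w]
    c=max(cv2.findContours(m,cv2.RETR_EXTERNAL,cv2.CHAIN_APPROX_NONE)[0],key=cv2.contourArea);return m,c
def show(n,cam,c,z):
    W=np.array([onz(cam,p[0],z)[:2] for p in c],np.float32)
    r=cv2.minAreaRect(W); print(n,"c",np.round(r[0],1),"size",np.round(r[1],1),"ang",round(r[2],2),"n",len(c)); return W
m,c=mask("t",(85,30,60),(125,255,255),155,235,45,40); show("fuse",t,c,20)
m,c=mask("t",(5,150,60),(22,255,255),350,240,35,35); W=show("angle(z5)",t,c,5); ys,xs=np.nonzero(m)
for y in range(ys.min(),ys.max()+1): q=xs[ys==y]; print(y,q.min(),q.max(),end="; ")
print()
m,c=mask("s",(3,150,60),(20,255,255),235,270,50,50); 
p=cv2.approxPolyDP(c,1.5,True)[:,0]; print("angle side poly",p.tolist())
print(np.c_[[onz(s,q,0)[:2] for q in p]].round(1).tolist())
# roof: gray region
m,c=mask("t",(0,0,50),(179,60,135),340,125,65,70); show("roof",t,cv2.convexHull(c),80)
g=cv2.cvtColor(t["color"],cv2.COLOR_RGB2GRAY)
print(g[170,342:408].tolist());print(g[125:245,370].tolist());print(g[215,342:408].tolist()); print(g[225:242,355].tolist(),g[225:242,385].tolist())
print("side roof corners z80",[onz(s,(235+u/3.6,205+v/3.6),80)[:2].round(1).tolist() for u,v in((340,97),(473,238),(748,165))])
print("top roof corners z80",[onz(t,(330+u/4,125+v/4),80)[:2].round(1).tolist() for u,v in((79,266),(284,270),(80,30),(282,29))])
print("tray front top side z74",[onz(s,(235+u/3.6,205+v/3.6),74)[:2].round(1).tolist() for u,v in((149,157),(258,303))])
print("tray front top top z74",[onz(t,(330+u/4,125+v/4),74)[:2].round(1).tolist() for u,v in((66,440),(272,444))])
print("psu top via tri", tri(t,(420*.714,398*.714),s,(289*.714,392*.714)), tri(t,(480*.714,318*.714),s,(400*.714,343*.714)))
for n,uv in(("spool",(387,346)),("cap",(370,376))): print(n,onz(t,np.array(uv)*.714,{"spool":42,"cap":100}[n])[:2])
E
```

```text
fuse c [422.2 345.9] size [57.4 85.2] ang 6.3 n 95
angle(z5) c [ 431.3 -182.5] size [17.5 47.3] ang 84.77 n 40
247 361 366; 248 361 375; 249 361 376; 250 361 376; 251 361 376; 252 361 376; 253 361 373; 254 361 373; 255 361 373; 256 361 373; 257 361 375; 258 361 375; 259 361 375; 260 361 375; 261 360 375; 262 360 375; 263 361 375; 264 371 373; 
angle side poly [[242, 277], [243, 302], [250, 317], [279, 310], [265, 283], [247, 286]]
[[423.4, -99.3], [399.5, -171.6], [397.6, -214.4], [453.1, -219.1], [459.3, -136.3], [422.8, -130.4]]
roof c [ 694.9 -195.1] size [179.7 200.9] ang 89.31 n 14
[80, 73, 76, 61, 26, 16, 17, 42, 74, 89, 91, 89, 91, 90, 91, 83, 73, 69, 67, 61, 59, 59, 58, 59, 57, 51, 48, 52, 54, 60, 76, 87, 90, 90, 90, 90, 89, 72, 59, 61, 60, 61, 60, 62, 64, 64, 66, 67, 64, 64, 70, 84, 91, 92, 92, 93, 92, 94, 102, 125, 144, 147, 148, 148, 149, 151]
[80, 93, 107, 123, 129, 130, 128, 107, 90, 86, 85, 87, 88, 90, 96, 106, 107, 108, 106, 107, 109, 106, 105, 102, 104, 105, 106, 95, 66, 40, 32, 42, 70, 83, 61, 69, 83, 70, 53, 72, 82, 60, 71, 84, 69, 54, 75, 89, 90, 91, 90, 90, 91, 92
[... 549 characters left out ...]
 84, 65, 66, 115, 143, 144, 143, 145, 143, 145, 144, 144, 146, 145, 144, 140, 143, 144]
[151, 151, 151, 152, 152, 148, 120, 94, 124, 108, 69, 87, 113, 128, 141, 151, 152] [147, 149, 149, 148, 148, 147, 146, 121, 103, 121, 116, 87, 73, 74, 94, 115, 124]
side roof corners z80 [[607.8, -129.3], [601.1, -271.1], [773.6, -277.5]]
top roof corners z80 [[602.6, -131.0], [601.5, -272.8], [771.6, -134.4], [774.4, -277.3]]
tray front top side z74 [[485.9, -132.7], [483.6, -265.4]]
tray front top top z74 [[483.1, -121.5], [481.8, -262.5]]
psu top via tri [356.33694025  -5.70920047 -55.36960509] [ 509.75097777 -114.63957716   64.39467491]
spool [449.95712641  69.36406021]
cap [391.12898263 100.62154706]
```

>>> move_arm(
  targets="0 0 0 0 0 9.76 1; 0 0 0 0 0 9.76 1; 0 0 0 0 0 9.76 1; 0 0 0 0 0 9.76 1; 0 0 0 0 0 9.76 1; 0 0 0 0 0 9.76 1; 0 0 0 0 0 9.74 1; -0.04 0.03 0 0 0 0 1; -0.04 0.03 0 0 0 0 1; -0.04 0.03 0 0 0 0 1; -0.04 0.03 0 0 0 0 1; -0.04 0.03 0 0 0 0 1",
  force=20,
)

```text
time_s: 1.6
tcp_pos: [345.0, 442.5, 222.3]
eef_rot: [-3.141, 0.0, 1.68]
ft_force: [0.9, -0.3, 0.0]
finger_gap: 87.3
finger_force: 0.0
```

```bash
cat > d.py <<'E'
# usage: d.py X Y Z YAWdeg : remaining shift in tool axes & turn
import sys,numpy as np
from scipy.spatial.transform import Rotation as Ro
from rig import robot
s=robot.state(); e=s["eef_rot"]; R=Ro.from_euler("xyz",e); p=np.array(s["tcp_pos"])
print("t",round(s["time_s"],2),"p",p.round(1),"rpy",np.degrees(e).round(2),"q",np.round(s["joints"],2),"F",np.round(s["ft_force"],1),"gap",round(s["finger_gap"],1),"ff",round(s["finger_force"],1))
if len(sys.argv)>4:
    a=list(map(float,sys.argv[1:])); T=Ro.from_euler("xyz",[180,0,a[3]],degrees=True)
    print("turn(tool,deg)",np.degrees((R.inv()*T).as_rotvec()).round(2),"shift now-axes",R.inv().apply(np.array(a[:3])-p).round(1),"shift final-axes",T.inv().apply(np.array(a[:3])-p).round(1))
E
python3 d.py 422.2 345.9 100 96.3; python3 - <<'E'
from h import *
# subpixel line fits of edges in grayscale
t=load("top0");s=load("side0")
g=cv2.GaussianBlur(cv2.cvtColor(t["color"],cv2.COLOR_RGB2GRAY),(3,3),0).astype(float)
gs=cv2.GaussianBlur(cv2.cvtColor(s["color"],cv2.COLOR_RGB2GRAY),(3,3),0).astype(float)
def edge(im,cam,a,b,z,n=40,w=3,sign=0):
    a=np.array(a,float);b=np.array(b,float);d=(b-a)/np.linalg.norm(b-a);nn=np.array([-d[1],d[0]]);P=[];o=np.arange(-w,w+.01,.25)
    for f in np.linspace(.06,.94,n):
        c=a+(b-a)*f; q=c+o[:,None]*nn
        v=cv2.remap(im.astype(np.float32),q[None,:,0].astype(np.float32),q[None,:,1].astype(np.float32),1)[0]
        G=np.gradient(v);G=abs(G) if sign==0 else np.clip(G*sign,0,None);k=G.argmax();
        if 0<k<len(o)-1:P.append(q[k])
    W=np.array([onz(cam,p,z)[:2] for p in P],np.float32)
    vx,vy,x0,y0=cv2.fitLine(W,cv2.DIST_HUBER,0,.5,.01).ravel()
    return np.degrees(np.arctan(vy/vx)) if abs(vx)>abs(vy) else -np.degrees(np.arctan(vx/vy)),(x0,y0),len(P)
C=lambda u,v:(330+u/4,125+v/4); S=lambda u,v:(235+u/3.6,205+v/3.6)
print("top L,R,front",edge(g,t,C(80,36),C(79,262),80),edge(g,t,C(282,35),C(284,266),80),edge(g,t,C(85,266),C(280,270),80))
print("side R,front",edge(gs,s,S(473,238),S(748,165),80),edge(gs,s,S(345,102),S(470,235),80))
print("trayfront top view",edge(g,t,C(75,440),C(265,444),74),"side",edge(gs,s,S(149,157),S(258,303),74))
print("plate right edge side", edge(gs,s,S(305,409),S(460,366),6))
print("angle foot L (z5), far", edge(g,t,C(119,490),C(119,550),5,20),edge(g,t,C(122,485),C(188,487),5,20),"R",edge(g,t,C(189,490),C(189,515),5,12),"side R bottom",edge(gs,s,S(58,404),S(160,379),0,20))
E
```

```text
t 1.6 p [345.  442.5 222.3] rpy [-1.7998e+02  2.0000e-02  9.6240e+01] q [-1.29  0.15  0.34  1.7  -0.05  1.3  -0.83] F [ 0.9 -0.3  0. ] gap 87.3 ff 0.0
turn(tool,deg) [-0.02  0.02 -0.06] shift now-axes [-104.4   66.3  122.3] shift final-axes [-104.5   66.2  122.3]
top L,R,front (np.float32(-1.1379796), (np.float32(699.49817), np.float32(-132.27167)), 40) (np.float32(-1.8709944), (np.float32(700.70746), np.float32(-275.20883)), 40) (np.float32(-0.6713846), (np.float32(603.527), np.float32(-196.86484)), 36)
side R,front (np.float32(-2.0663786), (np.float32(682.2449), np.float32(-274.70355)), 40) (np.float32(-1.8142117), (np.float32(602.9105), np.float32(-208.60425)), 40)
trayfront top view (np.float32(2.620932), (np.float32(480.6112), np.float32(-193.0708)), 40) side (np.float32(-1.4477926), (np.float32(482.3445), np.float32(-213.5245)), 40)
plate right edge side (np.float32(-2.3088977), (np.float32(552.79675), np.float32(-278.71548)), 40)
angle foot L (z5), far (np.float32(-1.0807378), (np.float32(432.90854), np.float32(-168.858)), 20) (np.float32(-7.1663074), (np.float32(457.02698), np.float32(-199.90887)), 20) R (np.float32(-13.739592), (np.float32(444.04773), np.float32(-223.3445)), 12) side R bottom (np.float32(-3.7529702), (np.float32(426.58923), np.float32(-219.43822)), 20)
```

>>> move_arm(
  targets="-0.035 0.022 0 0 0 0 1; -0.035 0.022 0 0 0 0 1; -0.0345 0.022 0 0 0 0 1; 0 0 0.05 0 0 0 1; 0 0 0.05 0 0 0 1; 0 0 0.05 0 0 0 1; 0 0 0.01 0 0 0 1; 0 0 0 0 0 0 1",
)

```text
time_s: 2.6
tcp_pos: [421.2, 347.3, 63.1]
eef_rot: [-3.141, 0.0, 1.68]
ft_force: [0.3, -0.5, 0.5]
finger_gap: 86.9
finger_force: 0.0
```

```bash
python3 d.py 422.2 345.9 4 96.3
```

```text
t 2.6 p [421.2 347.3  63.1] rpy [-1.7999e+02  2.0000e-02  9.6240e+01] q [-1.12  0.28  0.41  1.92 -0.13  0.97 -0.55] F [ 0.3 -0.5  0.5] gap 86.9 ff 0.0
turn(tool,deg) [-0.01  0.02 -0.06] shift now-axes [-1.5  0.8 59.1] shift final-axes [-1.5  0.8 59.1]
```

>>> move_arm(
  targets="-0.0015 0.001 0.03 0 0 0 1; 0 0 0.028 0 0 0 1; 0 0 0 0 0 0 1; 0 0 0 0 0 0 0.4; 0 0 0 0 0 0 0.4; 0 0 0 0 0 0 0.4; 0 0 0 0 0 0 0.4; 0 0 0 0 0 0 0.4; 0 0 0 0 0 0 0.4",
  force=20,
)

```text
time_s: 3.72
tcp_pos: [422.4, 346.1, 5.1]
eef_rot: [3.141, -0.0, 1.68]
ft_force: [-1.6, -0.9, 6.2]
finger_gap: 57.8
finger_force: 20.0
```

>>> move_arm(
  targets="0 0 -0.05 0 0 0 0.4; 0 0 -0.05 0 0 0 0.4; 0 0 -0.05 0 0 0 0.4; 0 0 -0.05 0 0 0 0.4; 0 0 -0.04 0 0 8 0.4; -0.049 0.0126 0 0 0 0 0.4; -0.049 0.0126 0 0 0 0 0.4; -0.049 0.0126 0 0 0 0 0.4; -0.049 0.0126 0 0 0 0 0.4; -0.049 0.0126 0 0 0 0 0.4; -0.049 0.0126 0 0 0 0 0.4; -0.049 0.0126 0 0 0 0 0.4",
)

```text
time_s: 5.22
tcp_pos: [499.8, -1.4, 244.6]
eef_rot: [3.141, -0.001, 1.54]
ft_force: [1.3, 0.7, -0.3]
finger_gap: 58.0
finger_force: 20.0
```

```bash
python3 d.py 545 -199.5 110 88.3
```

```text
t 5.22 p [499.8  -1.4 244.6] rpy [ 1.7999e+02 -3.0000e-02  8.8240e+01] q [-0.85 -0.02  0.77  1.82  0.01  1.34 -0.12] F [ 1.3  0.7 -0.3] gap 58.0 ff 20.0
turn(tool,deg) [ 0.01 -0.03 -0.06] shift now-axes [-196.7   51.2  134.5] shift final-axes [-196.7   51.   134.6]
```

>>> move_arm(
  targets="-0.049 0.0128 0 0 0 0 0.4; -0.049 0.0128 0 0 0 0 0.4; -0.049 0.0128 0 0 0 0 0.4; -0.049 0.0128 0 0 0 0 0.4; 0 0 0.045 0 0 0 0.4; 0 0 0.045 0 0 0 0.4; 0 0 0.045 0 0 0 0.4; 0 0 0 0 0 0 0.4",
)

```text
time_s: 6.22
tcp_pos: [542.7, -196.5, 106.9]
eef_rot: [-3.135, -0.0, 1.54]
ft_force: [-0.2, 0.3, -0.5]
finger_gap: 57.7
finger_force: 20.0
```

```bash
python3 d.py 545 -199.5 23 88.3; python3 - <<'E'
from h import *
from rig import eyes
s=eyes.camera("side");t=eyes.camera("top");np.savez("side1",**s);np.savez("top1",**t)
f=lambda im,x,y,w,h,k:cv2.resize(im[y:y+h,x:x+w,::-1],None,fx=k,fy=k,interpolation=cv2.INTER_CUBIC)
cv2.imwrite("pics/p1.png",np.hstack([f(s["color"],235,180,200,170,2.5),f(t["color"],310,115,100,170,2.5)]))
E
```

```text
t 6.22 p [ 542.7 -196.5  106.9] rpy [-1.7965e+02 -2.0000e-02  8.8220e+01] q [-0.46  0.39  0.9   1.81 -0.33  1.11  0.53] F [-0.2  0.3 -0.5] gap 57.7 ff 20.0
turn(tool,deg) [-0.35 -0.02 -0.08] shift now-axes [-3.   2.9 83.9] shift final-axes [-3.   2.4 83.9]
```

View pics/p1.png

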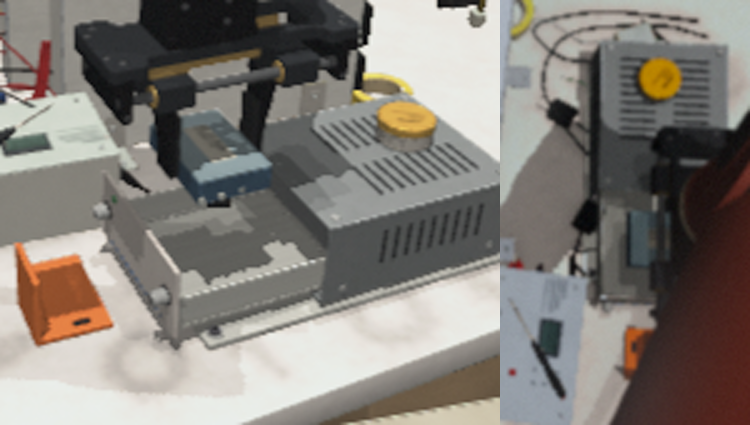

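The box hangs level over the open tray (about (210,160) in the left crop), clear of the walls. Lowering it next.

>>> move_arm(
  targets="-0.003 0.0025 0.03 0 0 0 0.4; 0 0 0.03 0 0 0 0.4; 0 0 0.015 0 0 0 0.4; 0 0 0.008 0 0 0 0.4; 0 0 0 0 0 0 0.4; 0 0 0 0 0 0 0.4",
)

```text
time_s: 7.08
tcp_pos: [548.1, -200.5, 27.6]
eef_rot: [3.14, 0.0, 1.54]
ft_force: [0.7, -0.1, -0.9]
finger_gap: 58.4
finger_force: 20.0
```

>>> move_arm(
  targets="0 -0.003 0.003 0 0 0 0.4; 0 0 0.002 0 0 0 0.4; 0 0 0 0 0 0 0.4; 0 0 0 0 0 0 0.4",
)

```text
time_s: 7.58
tcp_pos: [545.7, -200.3, 23.0]
eef_rot: [3.139, -0.0, 1.54]
ft_force: [-0.9, 1.1, 11.4]
finger_gap: 57.6
finger_force: 20.0
```

Contact with the floor (11 N). Releasing with a partial opening, then retreating.

>>> move_arm(
  targets="0 0 -0.001 0 0 0 0.8; 0 0 0 0 0 0 0.8; 0 0 0 0 0 0 0.8; 0 0 0 0 0 0 0.8; 0 0 0 0 0 0 0.8; 0 0 -0.03 0 0 0 0.8; 0 0 -0.05 0 0 0 0.8; 0 0 -0.05 0 0 0 0.8; 0 0 -0.03 0 0 0 0.5; 0 0 0 0 0 0 0.2; 0 0 0 0 0 0 0.05; 0 0 0 0 0 0 0",
)

```text
time_s: 9.07
tcp_pos: [543.8, -199.9, 181.4]
eef_rot: [-3.14, -0.0, 1.54]
ft_force: [-0.3, -0.1, 0.8]
finger_gap: 37.7
finger_force: 0.0
```

```bash
python3 d.py 445 -197 130 -5; python3 - <<'E'
from h import *
from rig import eyes
s=eyes.camera("side")
cv2.imwrite("pics/p2.png",cv2.resize(s["color"][180:350,235:435,::-1],None,fx=2.5,fy=2.5,interpolation=2))
E
```

```text
t 9.07 p [ 543.8 -199.9  181.4] rpy [-179.89   -0.     88.24] q [-0.51  0.31  0.95  1.73 -0.26  1.24  0.48] F [-0.3 -0.1  0.8] gap 37.7 ff 0.0
turn(tool,deg) [-9.000e-02  9.000e-02  9.324e+01] shift now-axes [ -0.1 -98.7  51.6] shift final-axes [-98.6   5.7  51.4]
```

View pics/p2.png

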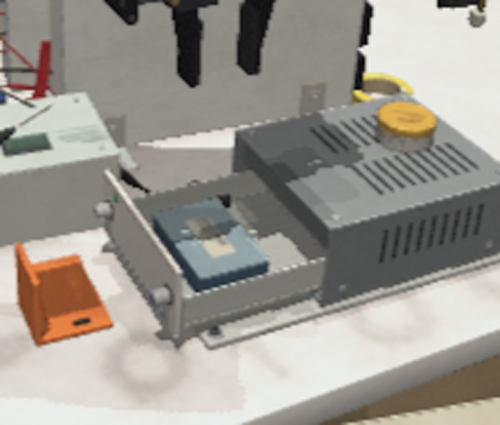

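The box lies flat in the tray at about (210,240). Now turning and moving in front of the tray to push it.

>>> move_arm(
  targets="0 0 0 0 0 10 0; 0 0 0 0 0 10 0; 0 0 0 0 0 10 0; 0 0 0 0 0 10 0; 0 0 0 0 0 10 0; 0 0 0 0 0 10 0; 0 0 0 0 0 10 0; 0 0 0 0 0 10 0; 0 0 0 0 0 10 0; -0.043 0 0 0 0 0 0; -0.044 0 0 0 0 0 0; 0 0 0 0 0 0 0",
)

```text
time_s: 10.62
tcp_pos: [466.7, -197.3, 185.9]
eef_rot: [-3.135, -0.001, -0.035]
ft_force: [1.4, 1.6, -0.1]
finger_gap: 0.6
finger_force: 0.0
```

```bash
python3 d.py 457 -198 45 -1.7
```

```text
t 10.62 p [ 466.7 -197.3  185.9] rpy [-1.7962e+02 -7.0000e-02 -2.0200e+00] q [-0.93  0.15  1.37  1.9  -0.16  1.22 -1.11] F [ 1.4  1.6 -0.1] gap 0.6 ff 0.0
turn(tool,deg) [-0.38 -0.07 -0.32] shift now-axes [ -9.9   2.  140.9] shift final-axes [ -9.7   1.  140.9]
```

>>> move_arm(
  targets="0 0 -0.04 0 0 0 0; 0 0 -0.04 0 0 0 0; 0 -0.05 0 0 0 0 0; 0 -0.05 0 0 0 0 0; 0 -0.05 0 0 0 0 0; 0 -0.05 0 0 0 0 0; 0 -0.05 0 0 0 0 0; 0 -0.05 0 0 0 0 0; 0 0 0 0 0 0 0",
)

```text
time_s: 11.75
tcp_pos: [478.3, 107.3, 264.5]
eef_rot: [3.138, 0.003, -0.028]
ft_force: [-0.5, -0.6, -0.0]
finger_gap: 0.8
finger_force: 0.0
```

```bash
python3 d.py 457 -198 45 -1.7
```

```text
t 11.75 p [478.3 107.3 264.5] rpy [179.81   0.19  -1.58] q [-1.16 -0.07  0.83  1.81  0.05  1.38 -1.94] F [-0.5 -0.6 -0. ] gap 0.8 ff 0.0
turn(tool,deg) [0.19 0.19 0.12] shift now-axes [-12.2 305.  220.5] shift final-axes [-12.3 305.8 219.5]
```

>>> move_arm(
  targets="0.06 0 0 0 0 0 0; 0.06 0 0 0 0 0 0; 0.06 0 0 0 0 0 0; 0.06 0 0 0 0 0 0; 0.03 0.05 0 0 0 0 0; 0 0.06 0 0 0 0 0; 0 0.06 0 0 0 0 0; 0 0.06 0 0 0 0 0; 0 0.06 0 0 0 0 0; 0 0.06 0 0 0 0 0; 0 0.06 0 0 0 0 0; 0 0 0 0 0 0 0",
)

```text
time_s: 13.25
tcp_pos: [728.0, -325.4, 262.4]
eef_rot: [3.139, 0.007, -0.045]
ft_force: [-0.0, -0.5, 0.0]
finger_gap: 0.7
finger_force: 0.0
```

```bash
python3 d.py 457 -198 45 -1.7
```

```text
t 13.25 p [ 728.  -325.4  262.4] rpy [179.86   0.39  -2.56] q [-0.03  0.77  0.87  0.95 -0.56  1.63 -0.98] F [-0.  -0.5  0. ] gap 0.7 ff 0.0
turn(tool,deg) [ 0.14  0.39 -0.86] shift now-axes [-274.9 -115.7  219. ] shift final-axes [-274.6 -119.3  217.4]
```

>>> move_arm(
  targets="-0.053 -0.024 0 0 0 0 0; -0.055 -0.024 0 0 0 0 0; -0.055 -0.024 0 0 0 0 0; -0.055 -0.024 0 0 0 0 0; -0.055 -0.024 0 0 0 0 0; 0 0 0.05 0 0 -0.8 0; 0 0 0 0 0 0 0",
)

```text
time_s: 14.12
tcp_pos: [475.2, -191.6, 217.5]
eef_rot: [-3.139, 0.006, -0.023]
ft_force: [0.2, 0.6, 1.0]
finger_gap: 0.3
finger_force: 0.0
```

```bash
python3 d.py 457 -198 45 -1.7
```

```text
t 14.12 p [ 475.2 -191.6  217.5] rpy [-179.87    0.35   -1.31] q [-0.74  0.06  1.1   1.84 -0.06  1.28 -1.22] F [0.2 0.6 1. ] gap 0.3 ff 0.0
turn(tool,deg) [-0.13  0.35  0.39] shift now-axes [-17.    7.2 172.6] shift final-axes [-18.    7.  172.5]
```

>>> move_arm(
  targets="-0.018 0.007 0 0 -0.3 0.4 0; 0 0 0.05 0 0 0 0; 0 0 0.03 0 0 0 0; 0 0 0 0 0 0 0",
)

```text
time_s: 14.62
tcp_pos: [457.0, -200.7, 138.4]
eef_rot: [3.137, 0.014, -0.033]
ft_force: [0.0, -0.3, 0.2]
finger_gap: 0.2
finger_force: 0.0
```

```bash
python3 d.py 457 -198 45 -1.7
```

```text
t 14.62 p [ 457.  -200.7  138.4] rpy [179.75   0.8   -1.9 ] q [-0.7   0.16  1.12  1.96 -0.14  1.13 -1.13] F [ 0.  -0.3  0.2] gap 0.2 ff 0.0
turn(tool,deg) [ 0.25  0.8  -0.2 ] shift now-axes [ 1.2 -3.1 93.3] shift final-axes [-0.1 -2.7 93.4]
```

>>> move_arm(
  targets="0 -0.003 0.03 0.2 0.8 -0.2 0; 0 0 0.03 0 0 0 0; 0 0 0.03 0 0 0 0; 0 0 0.003 0 0 0 0; 0 0 0 0 0 0 0",
)

```text
time_s: 15.25
tcp_pos: [459.2, -197.4, 47.8]
eef_rot: [-3.14, -0.007, -0.028]
ft_force: [0.5, 0.0, -0.0]
finger_gap: 0.3
finger_force: 0.0
```

```bash
python3 d.py 600 -201 45 -1.7
```

```text
t 15.25 p [ 459.2 -197.4   47.8] rpy [-179.9    -0.37   -1.62] q [-0.57  0.32  1.02  2.06 -0.34  0.94 -0.96] F [ 0.5  0.  -0. ] gap 0.3 ff 0.0
turn(tool,deg) [-0.11 -0.37  0.09] shift now-axes [140.8  -0.4   3.7] shift final-axes [140.8  -0.6   2.8]
```

Now push along tool +x (0.02 per row at first, so contact shows).

>>> move_arm(
  targets="0.015 0 0 0 0 0 0; 0.015 0 0 0 0 0 0; 0.015 0 0 0 0 0 0; 0.015 0 0 0 0 0 0; 0.015 0 0 0 0 0 0; 0.015 0 0 0 0 0 0; 0.012 0 0 0 0 0 0; 0.01 0 0 0 0 0 0; 0 0 0 0 0 0 0",
)

```text
time_s: 16.38
tcp_pos: [571.2, -199.6, 47.1]
eef_rot: [-3.139, -0.007, -0.027]
ft_force: [-0.2, -0.2, -0.6]
finger_gap: 0.4
finger_force: 0.0
```

```bash
python3 d.py 600 -201 45 -1.7
```

```text
t 16.38 p [ 571.2 -199.6   47.1] rpy [-179.85   -0.4    -1.56] q [-0.43  0.54  0.9   1.81 -0.49  1.03 -0.94] F [-0.2 -0.2 -0.6] gap 0.4 ff 0.0
turn(tool,deg) [-0.15 -0.4   0.14] shift now-axes [28.8  0.6  2.3] shift final-axes [28.8  0.5  2.1]
```

>>> move_arm(
  targets="0.006 0 0 0 0 0 0; 0.005 0 0 0 0 0 0; 0.004 0 0 0 0 0 0; 0.003 0 0 0 0 0 0; 0.002 0 0 0 0 0 0",
)

```text
time_s: 17.0
tcp_pos: [590.3, -200.3, 47.2]
eef_rot: [-3.139, -0.006, -0.028]
ft_force: [-1.0, -0.8, 0.3]
finger_gap: 0.5
finger_force: 0.8
```

>>> move_arm(
  targets="0.002 0 0 0 0 0 0; 0.002 0 0 0 0 0 0; 0.002 0 0 0 0 0 0",
)

```text
time_s: 17.38
tcp_pos: [592.2, -200.3, 47.0]
eef_rot: [-3.136, 0.001, -0.029]
ft_force: [-25.5, 4.3, 21.4]
finger_gap: 0.4
finger_force: 13.0
```

>>> move_arm(
  targets="0 0 0 0 0 0 0; -0.02 0 0 0 0 0 0; -0.02 0 0 0 0 0 0; 0 0 -0.04 0 0 0 0.3; 0 0 -0.04 0 0 0 0.5; -0.04 0 -0.02 0 0 1 0.5; -0.045 0 0 0 0 1 0.5; -0.045 0 0 0 0 1 0.5; 0 0 0 0 0 0 0.5",
)

```text
time_s: 18.5
tcp_pos: [430.4, -192.9, 148.2]
eef_rot: [-3.13, -0.01, -0.079]
ft_force: [0.1, 0.3, 0.3]
finger_gap: 42.5
finger_force: 0.0
```

```bash
python3 d.py 421.5 -194.2 26 -4.5; python3 - <<'E'
from h import *
from rig import eyes
s=eyes.camera("side")
cv2.imwrite("pics/p3.png",cv2.resize(s["color"][180:350,235:435,::-1],None,fx=3,fy=3,interpolation=2))
E
```

```text
t 18.5 p [ 430.4 -192.9  148.2] rpy [-179.31   -0.56   -4.54] q [-0.83 -0.04  1.17  2.02  0.03  1.13 -1.32] F [0.1 0.3 0.3] gap 42.5 ff 0.0
turn(tool,deg) [-0.69 -0.56 -0.04] shift now-axes [-10.    3.5 122.1] shift final-axes [ -8.8   2.  122.2]
```

View pics/p3.png

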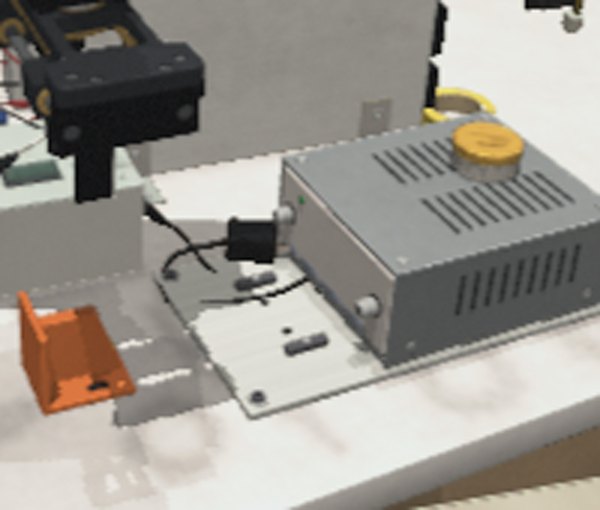

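The tray is shut. The lugs show at about (255,280) and (305,343). I'll descend to the rib and locate the lugs at the same time.

>>> move_arm(
  targets="-0.009 0.002 0.03 -0.7 -0.6 0 0.5; 0 0 0.04 0 0 0 0.5; 0 0 0.03 0 0 0 0.5; 0 0 0 0 0 0 0.5",
)

```text
time_s: 19.05
tcp_pos: [421.1, -196.4, 45.8]
eef_rot: [3.128, 0.01, -0.08]
ft_force: [0.5, 0.7, 0.3]
finger_gap: 43.3
finger_force: 0.0
```

```bash
python3 d.py 421.5 -194.2 20 -4.5; python3 - <<'E'
from h import *
s=load("side0")
for u,v in((255,280),(305,343)): print(onz(s,(235+u/3,180+v/3),10).round(1))
for u,v in((255,413),(160,275)): print("plate front",onz(s,(235+u/3,180+v/3),5).round(1))
E
```

```text
t 19.05 p [ 421.1 -196.4   45.8] rpy [179.24   0.6   -4.56] q [-0.69  0.26  1.14  2.13 -0.28  0.92 -1.04] F [0.5 0.7 0.3] gap 43.3 ff 0.0
turn(tool,deg) [ 0.76  0.6  -0.05] shift now-axes [ 0.5 -2.6 25.8] shift final-axes [ 0.3 -2.3 25.8]
[ 569.7 -164.8   10. ]
[ 567.  -234.7   10. ]
plate front [ 510. -272.    5.]
plate front [ 515.5 -127.7    5. ]
```

>>> move_arm(
  targets="0 -0.002 0.013 0.7 0.6 0 0.5; 0 0 0.013 0 0 0 0.5; 0 0 0 0 0 0 0.5; 0 0 0 0 0 0 0; 0 0 0 0 0 0 0; 0 0 0 0 0 0 0; 0 0 0 0 0 0 0; 0 0 0 0 0 0 0; 0 0 0 0 0 0 0",
  force=35,
)

```text
time_s: 20.18
tcp_pos: [422.5, -194.0, 21.8]
eef_rot: [-3.139, -0.006, -0.079]
ft_force: [-0.8, -0.4, 4.9]
finger_gap: 9.5
finger_force: 35.0
```

```bash
python3 d.py 421.5 -194.2 180 175.5
```

```text
t 20.18 p [ 422.5 -194.    21.8] rpy [-179.84   -0.34   -4.52] q [-0.62  0.3   1.08  2.16 -0.36  0.87 -0.97] F [-0.8 -0.4  4.9] gap 9.5 ff 35.0
turn(tool,deg) [ -0.53   0.25 179.98] shift now-axes [  -0.    -0.2 -158.2] shift final-axes [   1.    -0.2 -158.2]
```

>>> move_arm(
  targets="0 0 -0.04 0 0 0 0; 0 0 -0.06 0 0 0 0; 0 0 -0.06 0 0 0 0; 0.04 0 0 0 0 0 0; 0.04 0 0 0 0 0 0; 0.04 0 0 0 0 0 0; 0 0 0 0 0 -10.5 0; 0 0 0 0 0 -10.5 0; 0 0 0 0 0 -10.5 0; 0 0 0 0 0 -10.5 0; 0 0 0 0 0 -10.5 0; 0 0 0 0 0 -10.5 0",
)

```text
time_s: 21.68
tcp_pos: [501.2, -189.8, 157.4]
eef_rot: [-3.116, -0.009, 1.03]
ft_force: [-0.4, -0.3, -1.7]
finger_gap: 9.8
finger_force: 35.0
```

```bash
python3 d.py 558 -199.5 90 178.1
```

```text
t 21.68 p [ 501.2 -189.8  157.4] rpy [-178.51   -0.54   59.04] q [-0.55  0.24  0.97  1.84 -0.22  1.2  -0.05] F [-0.4 -0.3 -1.7] gap 9.8 ff 35.0
turn(tool,deg) [  -0.35   -1.87 -119.04] shift now-axes [20.3 55.5 66.1] shift final-axes [-57.1  -7.8  67.4]
```

>>> move_arm(
  targets="0 0 0 0 0 -10.5 0; 0 0 0 0 0 -10.5 0; 0 0 0 0 0 -10.5 0; 0 0 0 0 0 -10.5 0; 0 0 0 0 0 -10.5 0; 0 0 0 0 0 -10.5 0; 0 0 0 0 0 -10.5 0; 0 0 0 0 0 -10.5 0; 0 0 0 0 0 -10.5 0; 0 0 0 0 0 -10.5 0; 0 0 0 0 0 -10.5 0; 0 0 0 0 0 0 0",
)

```text
time_s: 23.18
tcp_pos: [501.2, -190.0, 157.4]
eef_rot: [3.122, -0.019, 3.039]
ft_force: [-0.4, -0.7, -2.1]
finger_gap: 9.5
finger_force: 35.0
```

```bash
python3 d.py 558 -199.5 90 178.1
```

```text
t 23.18 p [ 501.2 -190.   157.4] rpy [178.89  -1.12 174.14] q [-0.31  0.19  0.67  1.84 -0.14  1.19  1.88] F [-0.4 -0.7 -2.1] gap 9.5 ff 35.0
turn(tool,deg) [ 1.15 -1.08 -3.97] shift now-axes [-58.8  -5.   66.2] shift final-axes [-57.1  -7.6  67.4]
```

>>> move_arm(
  targets="0 0 0 1.15 -1.1 -3.97 0; -0.026 -0.0038 0 0 0 0 0; -0.026 -0.0038 0 0 0 0 0; 0 0 0.045 0 0 0 0; 0 0 0.045 0 0 0 0; 0 0 0 0 0 0 0",
)

```text
time_s: 23.92
tcp_pos: [550.7, -198.5, 64.8]
eef_rot: [3.141, -0.006, 3.106]
ft_force: [-0.4, 0.1, -0.8]
finger_gap: 9.8
finger_force: 35.0
```

```bash
python3 d.py 553 -199.1 40 178.1; python3 - <<'E'
from h import *
from rig import eyes
s=eyes.camera("side");np.savez("side2",**s)
cv2.imwrite("pics/p4.png",cv2.resize(s["color"][180:350,235:435,::-1],None,fx=3.5,fy=3.5,interpolation=2))
E
```

```text
t 23.93 p [ 550.7 -198.5   64.8] rpy [179.98  -0.33 177.95] q [-0.24  0.39  0.63  1.82 -0.26  1.02  2.02] F [-0.4  0.1 -0.8] gap 9.8 ff 35.0
turn(tool,deg) [ 0.02 -0.33 -0.15] shift now-axes [-2.4 -0.6 24.8] shift final-axes [-2.3 -0.6 24.8]
```

View pics/p4.png

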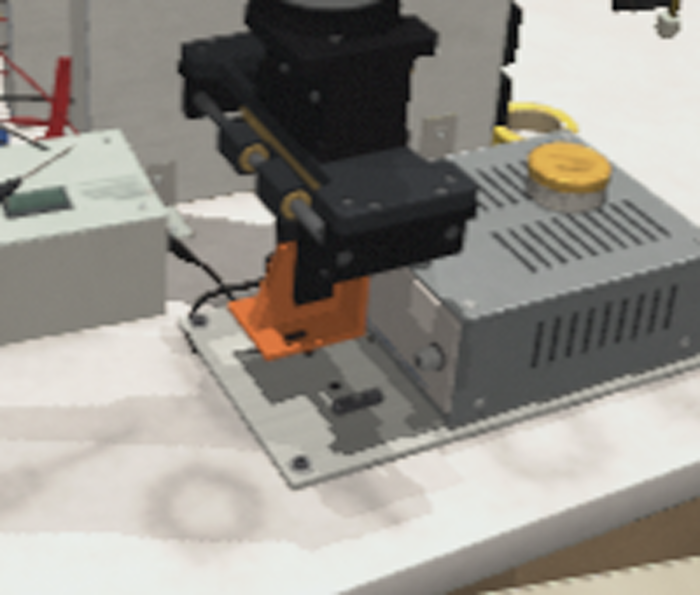

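The angle hangs upright, its upright facing the tray front (heel near (365,335) in the crop), centred between the lugs. Lowering now.

>>> move_arm(
  targets="0 -0.0006 0.02 0 -0.3 -0.1 0; 0 0 0.012 0 0 0 0; 0 0 0.003 0 0 0 0; 0 0 0 0 0 0 0",
)

```text
time_s: 24.48
tcp_pos: [554.0, -200.1, 33.6]
eef_rot: [-3.141, 0.007, 3.111]
ft_force: [-0.2, 0.3, -1.0]
finger_gap: 9.7
finger_force: 35.0
```

```bash
python3 d.py 553 -199.1 27.8 178.1
```

```text
t 24.48 p [ 554.  -200.1   33.6] rpy [-179.97    0.42  178.25] q [-0.22  0.43  0.61  1.85 -0.3   0.95  2.06] F [-0.2  0.3 -1. ] gap 9.7 ff 35.0
turn(tool,deg) [-0.03  0.42  0.15] shift now-axes [1.  1.  5.8] shift final-axes [1.  1.  5.8]
```

>>> move_arm(
  targets="-0.008 0 0.002 0 0.2 0 0; -0.007 0 0.001 0 0 0 0; 0 0 0 0 0 0 0; 0 0 0 0 0 0 0",
)

```text
time_s: 24.98
tcp_pos: [568.4, -200.6, 29.9]
eef_rot: [-3.141, 0.003, 3.111]
ft_force: [-1.1, -0.1, -1.4]
finger_gap: 9.7
finger_force: 35.0
```

```bash
python3 d.py 578 -200 27.8 178.1
```

```text
t 24.98 p [ 568.4 -200.6   29.9] rpy [-1.7997e+02  1.5000e-01  1.7827e+02] q [-0.21  0.46  0.6   1.81 -0.31  0.96  2.06] F [-1.1 -0.1 -1.4] gap 9.7 ff 35.0
turn(tool,deg) [-0.03  0.15  0.17] shift now-axes [-9.6  0.9  2.1] shift final-axes [-9.6  0.9  2.1]
```

>>> move_arm(
  targets="-0.003 0 0.001 0 0.1 0 0; 0 0 0.001 0 0 0 0; 0 0 0.0007 0 0 0 0; 0 0 0 0 0 0 0",
)

```text
time_s: 25.48
tcp_pos: [572.0, -200.5, 28.0]
eef_rot: [-3.142, 0.002, 3.111]
ft_force: [-0.2, 0.6, 4.3]
finger_gap: 9.4
finger_force: 35.0
```

Plate contact (4 N plus the carried weight). Now to the tray front.

>>> move_arm(
  targets="-0.002 0 0.0005 0 0 0 0; -0.002 0 0 0 0 0 0; -0.001 0 0 0 0 0 0; 0 0 0 0 0 0 0",
)

```text
time_s: 25.98
tcp_pos: [574.1, -201.0, 27.8]
eef_rot: [3.14, -0.003, 3.11]
ft_force: [-14.9, 4.0, 21.7]
finger_gap: 9.7
finger_force: 35.0
```

>>> move_arm(
  targets="-0.001 0 -0.0003 0 0 0 0; 0 0 0 0 0 0 0; 0 0 0 0 0 0 0",
)

```text
time_s: 26.35
tcp_pos: [575.9, -201.3, 27.9]
eef_rot: [3.141, -0.001, 3.11]
ft_force: [-10.1, 1.2, 14.2]
finger_gap: 9.7
finger_force: 35.0
```

```bash
python3 d.py 578 -200 27.8 178.1; python3 - <<'E'
from h import *
from rig import eyes
s=eyes.camera("side");np.savez("side3",**s)
cv2.imwrite("pics/p5.png",cv2.resize(s["color"][225:325,290:390,::-1],None,fx=6,fy=6,interpolation=2))
E
```

```text
t 26.35 p [ 575.9 -201.3   27.9] rpy [ 1.7998e+02 -7.0000e-02  1.7821e+02] q [-0.21  0.48  0.59  1.79 -0.32  0.97  2.06] F [-10.1   1.2  14.2] gap 9.7 ff 35.0
turn(tool,deg) [ 0.02 -0.07  0.11] shift now-axes [-2.1  1.4  0.1] shift final-axes [-2.1  1.4  0.1]
```

View pics/p5.png

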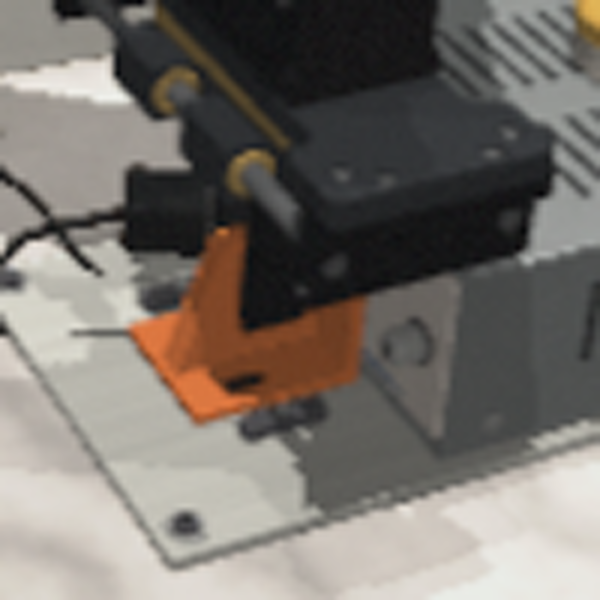

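The foot is flat between the lugs, with a small gap of a few mm still left at (362,375). I'll ease the down force and go on.

>>> move_arm(
  targets="0 0 -0.0006 0 0 0 0; -0.001 0 0 0 0 0 0; 0 0 0 0 0 0 0; 0 0 0 0 0 0 0",
)

```text
time_s: 26.9
tcp_pos: [576.8, -201.2, 27.9]
eef_rot: [3.141, -0.002, 3.111]
ft_force: [-10.5, 0.7, 10.4]
finger_gap: 10.2
finger_force: 35.0
```

>>> move_arm(
  targets="-0.001 0 -0.0002 0 0 0 0; -0.001 0 0 0 0 0 0; 0 0 0 0 0 0 0; 0 0 0 0 0 0 0",
)

```text
time_s: 27.4
tcp_pos: [576.8, -201.2, 27.9]
eef_rot: [3.14, -0.005, 3.11]
ft_force: [-17.6, 2.7, 17.1]
finger_gap: 9.4
finger_force: 35.0
```

>>> move_arm(
  targets="0 0 -0.0007 0 0 0 0; -0.001 0 0 0 0 0 0; -0.001 0 0 0 0 0 0; 0 0 0 0 0 0 0; 0 0 0 0 0 0 0; 0 0 0 0 0 0 0",
)

```text
time_s: 28.15
tcp_pos: [576.7, -201.2, 27.9]
eef_rot: [3.14, -0.009, 3.109]
ft_force: [-23.6, 3.1, 18.3]
finger_gap: 9.6
finger_force: 35.0
```

```bash
python3 d.py 578 -201 27.8 178.1; python3 - <<'E'
from rig import robot;import numpy as np
from h import *
from rig import eyes
print(robot.state()["wrist_torque"])
s=eyes.camera("side");np.savez("side4",**s)
C=cv2.cvtColor(s["color"],cv2.COLOR_RGB2HSV)
m=cv2.inRange(C,(3,150,60),(20,255,255));m[:200]=0;m[:,:300]=0;m[:,365:]=0
c=max(cv2.findContours(m,0,1)[0],key=cv2.contourArea)
for p in cv2.approxPolyDP(c,1.2,True)[:,0]: print(p,onz(s,p,6).round(1)[:2])
cv2.imwrite("pics/p6.png",cv2.resize(s["color"][265:305,310:370,::-1],None,fx=10,fy=10,interpolation=2))
E
```

```text
t 28.15 p [ 576.7 -201.2   27.9] rpy [179.88  -0.52 178.16] q [-0.21  0.49  0.59  1.78 -0.32  0.98  2.06] F [-23.6   3.1  18.3] gap 9.6 ff 35.0
turn(tool,deg) [ 0.12 -0.52  0.06] shift now-axes [-1.2  0.2  0. ] shift final-axes [-1.2  0.2  0.1]
[0.64069998 5.14148728 0.04008688]
[350 274] [ 628.  -187.4]
[331 280] [ 582.1 -188.5]
[329 277] [ 583.3 -178.4]
[331 266] [ 606.1 -147.8]
[330 262] [ 611.5 -134.5]
[325 264] [ 598.  -136.5]
[321 276] [ 570.  -168.9]
[312 280] [ 546.9 -172.9]
[321 292] [ 545.5 -212.5]
[325 294] [ 549.6 -220.7]
[349 287] [ 603.5 -221.8]
```

View pics/p6.png

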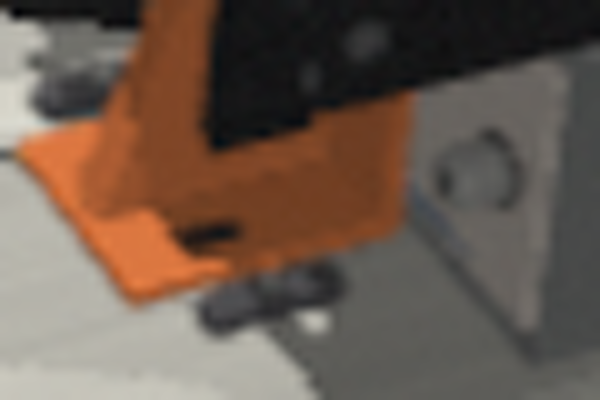

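The heel corner reads x = 603.5, against the tray plane at 603.4, and the push rises without any motion: seated on both faces, upright and between the lugs. Handing in.

```bash
python3 -c "
from rig import workorder; print(workorder.finish_job())"
```

```text
the job is handed in; nothing more can be done
None
```

The job is handed in with no verdict returned: the fuse box was flat in the tray when it was pushed shut, and the angle is held gripped in the corner, pushing about 24 N towards the tray front (part of it plate friction) and 18 N onto the plate, at 28 s of the 72 s limit.

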